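Unlock a water filter unit and hold its cassette out of the well

TASK

On the water filter unit, turn the lock knob clockwise until it clicks over into its open position; then pinch the two side catches of the filter cassette fully in, lift the cassette straight up out of its well and hold it there upright and still, its underside at least 4 cm above the top of the unit and still over the well. Finish while holding it, both catches still squeezed: do not put it down or let go. Leave the mug, the flat tin and the sauce bottle where they stand.

Things in the scene. Friction and masses are not known exactly. Their poses are not given: they have to be found in the camera images.
- filter_unit: White box-shaped countertop water filter unit, fixed on the worktop, 120 (its x) x 210 (its y) x 80 mm high. Origin: centre of its underside; x points to its back (away from the robot), y to its left, z up. On its top: cassette well at y = -50 mm, lock knob at y = +45 mm, and beyond the knob, at y = +89 mm, a block (24 x 18 x 11 mm high) that houses a sprung detent pin.
- well_mouth (a point): Centre of the well's mouth, in the plane of the unit's top (80 mm above the worktop); axes as the unit's. The well is 60 mm deep, its mouth 49 (x) x 55 (y) mm, 1.5 mm wider than the cassette on each side. A lip along both x sides of the mouth holds down the hooks of the cassette's catches.
- lock_knob (a joint): Angle of the lock knob (rad) about the vertical: 0 locked (end stop, as found), growing clockwise seen from above, 1.3 open (end stop). A sprung pin holds it at either end: turning it off 0 takes about 0.15 N m, less and less up to half-way (0.65), where it clicks over and is driven on to 1.3 by itself. Let go before half-way, it springs back to 0.
- knob_grip (a point): On the knob's axis, at the height to grip it, 34 mm above the unit's top; turns with the knob. The grip is an upright bar 14 mm thick (along this point's x), 44 mm long (its y; along the unit's y when locked), from 12 to 46 mm above the unit's top. Take it across its thickness.
- tongue_tip (a point): End of the knob's flat tongue (16 mm wide, top 12 mm above the unit's top), 61 mm from the knob's axis; turns with the knob. Locked, it points along the unit's -y and lies over the cassette's tab, holding the cassette down; open, it points nearly along the unit's -x, clear of the tab.
- cassette_grip (a point): Centre of the grey cassette's grip: on its upright axis, 85 mm above its underside, midway between the two catch paddles, 25 mm above the unit's top while seated; axes as the unit's while seated. Loose, 0.13 to 0.27 kg, 108 mm high; core 25 (x) x 52 (y) mm, its top 23 mm above this point. A tab on its +y side (24 mm wide) reaches 46 mm from the axis, just above the unit's top.
- catch_near (a joint): How far the catch on the cassette's -x (robot's) side is pressed in: 0 free, 0.006 m fully in; its hook clears the lip after 4 mm. Spring: 4 N to start, 10 N fully in. Pressed by a white ribbed paddle, 26 mm wide (y), 34 mm high, centred at the height of cassette_grip; its outer face is 30 mm from the axis when free, 24 mm fully in (the pair: 60 and 48 mm across).
- catch_far (a joint): The same for the catch on the cassette's +x side, its mirror image.
- mug: Bystander: ceramic mug with a handle, 78 x 114 x 93 mm, to the right of the unit. Origin at the centre of its underside.
- fish_tin: Bystander: flat round tin, 86 mm across, 40 mm high, behind the unit. Origin at the centre of its underside.
- sauce_bottle: Bystander: sauce bottle with a ribbed cap, 63 mm across, 154 mm high, behind the unit. Origin at the centre of its underside.
There are look-alikes about, which are no part of the job. What is shaped like the part that bears cassette_grip but red is not meant.

How it is judged:
On the way, in this order (a step that is already met when the one before it is completed fails the run):
1. the lock knob has clicked over to open, the cassette still seated (value of joint lock_knob above 1.1 rad and z of cassette_grip in the frame of filter_unit below 0.112 m), for 0.2 s.
2. both catches are pinched in while the cassette is seated and the knob is open (all of step 1 and value of joint each of catch_near, catch_far above 0.004 m), for 0.1 s.
3. the cassette is lifted clear of the well (z of cassette_grip in the frame of filter_unit above 0.195 m and horizontal distance between cassette_grip and well_mouth below 0.08 m), for 0.2 s.
At the end, for the whole second after the job is handed in: Knob open (over 1.1 rad); fingers hold the cassette by its catches (over 3 N), each pressed in over 4 mm; it is within 80 mm sideways of the well, underside over 30 mm above the unit's top, not touching the unit, upright within 0.25 rad, slower than 0.03 m/s (value of joint lock_knob above 1.1 rad and value of joint each of catch_near, catch_far above 0.004 m and horizontal distance between cassette_grip and well_mouth below 0.08 m and height (world z) of cassette_grip above 0.195 m and angle between cassette_grip's own z axis and vertical below 0.25 rad and linear speed of cassette below 0.03 m/s and contact force between the fingers and cassette above 3 N and contact force between cassette and filter_unit below 0.1 N); the arm keeps its last pose, push and grip.
It fails at once if the mug is shifted more than 30 mm or tipped (distance of mug from where it was at the start of the episode above 0.03 m or angle between mug's own z axis and vertical above 0.4 rad).
It fails at once if the flat tin is shifted more than 30 mm or tipped (distance of fish_tin from where it was at the start of the episode above 0.03 m or angle between fish_tin's own z axis and vertical above 0.4 rad).
It fails at once if the sauce bottle is shifted more than 30 mm or tipped (distance of sauce_bottle from where it was at the start of the episode above 0.03 m or angle between sauce_bottle's own z axis and vertical above 0.4 rad).
It also fails if it takes over 45 s, if anything falls off the work surface, if the arm or the gripper's body presses on something with over 40 N, if the wrist force passes 120 N, or if a joint passes its speed limit or range.

ROBOT

A 6-joint arm with a two-finger parallel gripper is mounted at the origin on a cart in front of the work surface, level with it; the furniture and walls round the work are solid. World frame = base frame: x ahead of the robot, y to its left, z up, the work surface at z = 0. Lengths are in m, angles in rad, forces in N, time in s.
With the tool pointing down it reaches from about 0.375 to 0.9 m from the base axis. Payload 3.1 kg.
Tool frame: the origin (TCP) lies between the finger pads; the fingertips stand 14 mm ahead of it and the grasp point (between the pads) lies 5 mm behind it (robot.finger_overhang is the distance from the TCP to the fingertips, in m); z points along the fingers, y is the line along which they close (so a half turn about z gives the same grasp; the last joint's range is limited). The gripper opens to 87 mm and grips with 3 to 60 N. Pads are 19 mm wide; open, the fingers measure 117 mm over their backs; the gripper's body (75 mm by 190 mm) begins 51 mm behind the grasp point.
Start: joints at [-1.47, 0.527, 1.433, -0, 1.181, -0.178], TCP at [0.172, -0.601, 0.237] pointing down, gripper open.
Joint ranges: [-3.08, 3.08], [-0.75, 2.2], [0.22, 2.44], [-1.43, 4.57], [0, 2.65], [-2.85, 2.85]. Speed limits (rad/s): [2.79, 2.79, 3.14, 3.14, 3.14, 3.14].

INTERFACE

Orientations are given as a unit quaternion [x, y, z, w].
In Python, from rig import monitor, cams, workorder, robot gives the robot as it stands.
- The arm moves only by the tool send_rows, never from a script. Its argument "moves" is one flat list of numbers, 7 for each row, row after row: the opening, from 0 (shut) to 1 (fully open), then the shift along the world's x, y, z in cm, then the turn, a rotation vector about the world's x, y, z in rad. A call has 1 to 5 rows; each row is the pose to reach, as a shift and turn from the pose commanded when the call began; what a row does not reach only later rows make up. A row lasts 1/12 s, in which the tool goes at most 41.7 mm and 7.16 degrees, less where a joint would pass 70% of its speed; a pose out of reach is approached as far as the arm can. A call with a gripper value outside its range is refused whole. The fingers move at their own pace and stop on an object; "grip_force" is the grip in N (left out, the last holds). Time passes only in rows, so rows that repeat a pose let the fingers close. It gives the time, the measured TCP pose, the force, the opening and the grip force at its end, in the units of the state.
- monitor.get_obs(): the state, without advancing time (a new reading comes with each control period).
- cams.camera(name): name is "side" or "top"; returns a dict with "pixels" (420x560x3 uint8, blue, green, red), "range_z" (420x560 float32, m along the optical axis (not along the pixel's ray), 0 where there is no reading), "fovy" (degrees; the focal length in pixels is half the picture's height over the tangent of half this angle, whatever the lens; pixels are square), "cx", "cy" (the principal point, pixels), "rvec" (rotation vector, rad) and "tvec" (3), from world to camera coordinates, as OpenCV has them. Camera axes: x right, y down, z forward; pixel columns grow to the right and rows downward; lengths in m; the calibration is good to about 2 mm. A picture is of the moment at which its call begins.
- workorder.hand_in(): hands the job in; it is judged then, once.
The state is a dict: "time": time; "q": joint angles; "joint_velocities": joint speeds; "joint_torque": joint torques, N m; "position": TCP position; "tool_rot": TCP orientation; "ft_force": force on the tool from outside, world axes, zero at the start; "moment": the same for the moment, N m; "grip_width": finger opening in m; "grip_force": force on a finger pad.
Only numpy, scipy, OpenCV 4.12 (cv2) and the standard library are available. Lean on these libraries where they do the work, as an engineer would, in place of code of your own. Each camera call takes 0.05 s, during which the arm holds its last target. There are 200 camera calls.

## Working session

There is one attempt and no reset: what is moved stays moved. The work goes in short steps, Python scripts to look and compute and a tool call to move; the robot and the scene stay as the last step left them, time stands still between calls to the robot, and variables do not carry over. Pictures are saved under pics/ and viewed, at most 10 in all, crops included, and the job is handed in when it is done.

Besides the shell and the picture viewer there is one more tool, called as name(argument=value, ...) on one line, values as JSON. send_rows: Moves the arm, as the interface text tells. Its arguments: {"type":"object","properties":{"moves":{"type":"array","items":{"type":"number"}},"grip_force":{"type":"number"}},"required":["moves"]}

```bash
mkdir -p pics
cat > h.py <<'E'
import numpy as np, cv2
from rig import monitor, cams, workorder, robot
def cam(n):
    c=cams.camera(n); h,w=c["pixels"].shape[:2]
    f=h/2/np.tan(np.radians(c["fovy"])/2); R=cv2.Rodrigues(np.array(c["rvec"]))[0]
    v,u=np.mgrid[:h,:w]; z=c["range_z"]
    P=np.stack([(u-c["cx"])/f*z,(v-c["cy"])/f*z,z],-1)
    W=(P-np.array(c["tvec"]).ravel())@R; W[z==0]=np.nan
    return c["pixels"],W,c
E
python3 - <<'E'
from h import *
for n in("side","top"):
    im,W,c=cam(n); cv2.imwrite(f"pics/{n}0.png",im); np.save(n+"0.npy",W); print(n,c["fovy"],c["tvec"],c["rvec"])
print(monitor.get_obs())
E
```

```text
side 57.976613336226265 [-0.55920249  0.15584306  0.77712554] [ 2.04795135 -0.16836144  0.08722421]
top 49.747482476382956 [0.04454071 0.56336831 1.2755667 ] [ 2.18195693 -2.19902758  0.07674031]
{'time': 0.1, 'q': array([-1.47049339e+00,  5.28383676e-01,  1.43377322e+00,  2.17743534e-05,
        1.18137653e+00, -1.78521752e-01]), 'joint_velocities': array([-1.53504699e-03, -1.70311864e-03, -3.31492126e-03,  6.82700867e-04,
       -1.87215475e-04, -3.47872032e-05]), 'joint_torque': array([-6.18926988e-04, -4.40986347e+01, -1.77151144e+01,  6.34610583e-02,
        5.34216268e-02, -3.97436929e-05]), 'position': array([ 0.17197363, -0.60022468,  0.23566331]), 'tool_rot': array([ 9.90297938e-01,  1.38957018e-01,  4.80018693e-05, -9.69250059e-04]), 'ft_force': array([-0.2736402 , -0.14862837,  0.19123521]), 'moment': array([-0.02428558,  0.04212751,  0.04115109]), 'grip_force': 0.0, 'grip_width': 0.08686659190350761}
```

View pics/side0.png

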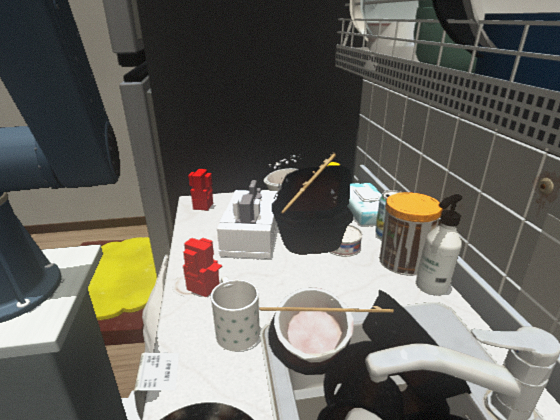

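View pics/top0.png

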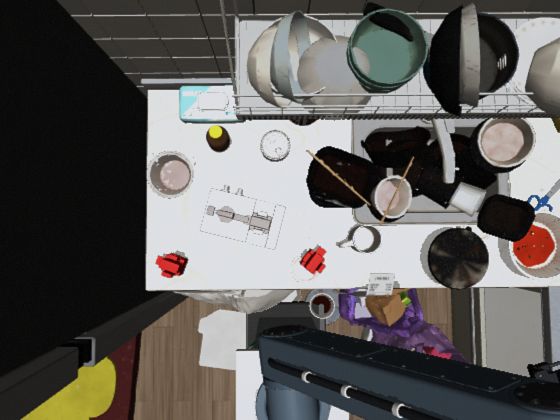

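The white unit is at top px (243,217): the knob is left of centre at about (225,212) and the grey cassette is at about (260,220). The red look-alikes are at top px (172,265) and (313,261). The cassette meant is the grey one, since it sits in the white unit's well. I'll confirm that in a crop and measure the unit.

Run:
```python
from h import *
W=np.load("top0.npy"); im=cv2.imread("pics/top0.png")
m=np.zeros(W.shape[:2],bool); m[180:255,192:292]=1
t=m&(abs(W[...,2]-0.08)<0.01)
print(t.sum(),np.nanmedian(W[t],0))
n,l,st,_=cv2.connectedComponentsWithStats(cv2.morphologyEx((m&(W[...,2]>0.07)).astype(np.uint8),cv2.MORPH_OPEN,np.ones((3,3))))
k=1+st[1:,4].argmax(); p=W[l==k]
r=cv2.minAreaRect(p[:,:2].astype(np.float32)); print("all>0.07",r)
r=cv2.minAreaRect(W[t][:,:2].astype(np.float32)); print("top",r)
for lo,hi in((.085,.098),(.098,.116),(.116,.14)):
    s=m&(W[...,2]>lo)&(W[...,2]<hi); print(lo,s.sum(),W[s].mean(0) if s.any() else 0)
s=m&(W[...,2]>.115)
n,l,st,_=cv2.connectedComponentsWithStats(s.astype(np.uint8))
for k in range(1,n):
    if st[k,4]>8:
        q=W[l==k]; print(st[k],q.mean(0),cv2.minAreaRect(q[:,:2].astype(np.float32)))
for name,(x,y) in dict(mug=(363,238),tin=(276,146),bottle=(216,132)).items(): print(name,W[y,x])
cv2.imwrite("pics/c1.png",cv2.resize(im[175:260,185:295],None,fx=7,fy=7,interpolation=cv2.INTER_CUBIC))
```

```text
2730 [0.52159819 0.1366855  0.08040241]
all>0.07 ((0.5228480100631714, 0.13316062092781067), (0.21024177968502045, 0.11993666738271713), 75.21731567382812)
top ((0.5309774875640869, 0.1600428819656372), (0.26947546005249023, 0.1251939833164215), 73.52135467529297)
0.085 367 [0.53029544 0.16193857 0.09042638]
0.098 9 [0.52608488 0.11224432 0.10406718]
0.116 360 [0.51570124 0.10697802 0.12629196]
[217 210  17   8  89] [0.53389924 0.17575747 0.12582171] ((0.5340432524681091, 0.17616426944732666), (0.04417333006858826, 0.01348678395152092), 75.49310302734375)
[257 211  11   6  40] [0.5339604  0.07800457 0.12231597] ((0.533976137638092, 0.07827994227409363), (0.0256107859313488, 0.010312583297491074), 76.1877670288086)
[250 216  21  14 188] [0.50999151 0.08431047 0.12827509] ((0.5102548003196716, 0.08434747159481049), (0.05125389248132706, 0.024695729836821556), 75.4887924194336)
[253 229  10   6  43] [0.48601378 0.09067727 0.12229345] ((0.4858139157295227, 0.09089801460504532), (0.02593168243765831, 0.010777447372674942), 75.53187561035156)
mug [ 0.4660986  -0.20735407  0.00886514]
tin [0.7288543  0.04002807 0.03681652]
bottle [0.74448883 0.1958081  0.14966731]
```

View pics/c1.png

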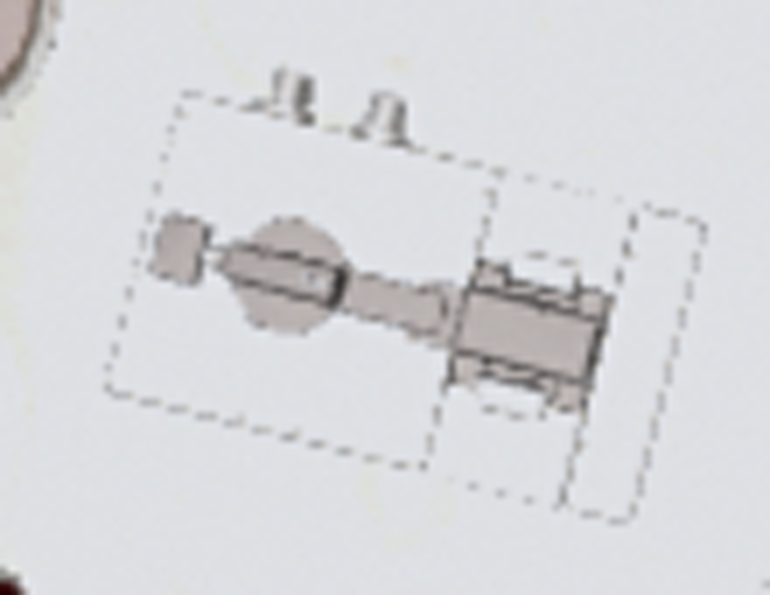

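The crop shows the grey cassette with a white-outlined paddle on each side, and its tongue and knob to the left, inside the white unit. This is the one meant. The measured centre and sizes (210x120, bar 44x14, core 51x25) match the description, and the unit's yaw is about -0.255 rad. Next I check clearance along the travel path.

Run:
```python
from h import *
W=np.load("top0.npy")
for y in np.arange(-.6,.26,.1):
    print(round(y,1),[round(float(np.nanmax(np.append(W[...,2][(abs(W[...,1]-y)<.05)&(abs(W[...,0]-x)<.05)],-1))),2) for x in np.arange(.2,.75,.1)])
```

```text
-0.6 [0.34, 0.01, 0.06, 0.12, 0.14, 0.16]
-0.5 [0.35, 0.08, 0.08, 0.12, 0.13, 0.53]
-0.4 [-0.43, 0.08, 0.08, 0.07, 0.16, 0.57]
-0.3 [-0.46, 0.82, 0.01, 0.1, 0.16, 0.6]
-0.2 [0.73, 0.83, 0.1, 0.23, 0.24, 0.61]
-0.1 [0.71, 0.68, 0.11, 0.23, 0.26, 0.53]
-0.0 [0.55, 0.52, 0.11, 0.09, 0.25, 0.57]
0.1 [0.38, 0.35, 0.08, 0.14, 0.09, 0.57]
0.2 [-0.0, 0.01, 0.01, 0.13, 0.1, 0.16]
```

send_rows(moves=[0.5, 0, 0, 1.5, 0, 0, 0, 0.5, 1, 0, 4, 0, 0, 0, 0.5, 3, 2, 6, 0, 0, 0.1, 0.5, 6, 5, 6, 0, 0, 0.2, 0.5, 9, 8, 6, 0, 0, 0.3], grip_force=40)

```text
time: 0.52
position: [0.2613, -0.5224, 0.2977]
tool_rot: [0.958, 0.286, 0.0, 0.002]
ft_force: [1.7, 0.3, -0.4]
grip_width: 0.0614
grip_force: 0.0
```

send_rows(moves=[0.5, 2, 3, 1.5, 0, 0, 0.1, 0.5, 4, 6.2, 3, 0, 0, 0.2, 0.5, 6, 9.5, 4, 0, 0, 0.3, 0.5, 8, 13, 4, 0, 0, 0.4, 0.5, 10, 16.5, 4, 0, 0, 0.5])

```text
time: 0.93
position: [0.3617, -0.3554, 0.3371]
tool_rot: [0.857, 0.516, 0.0, 0.001]
ft_force: [0.0, -0.7, -0.2]
grip_width: 0.044
grip_force: 0.0
```

send_rows(moves=[0.5, 1.2, 3.9, 0, 0, 0, 0.1, 0.5, 2.4, 7.8, 0, 0, 0, 0.2, 0.5, 3.6, 11.7, 0, 0, 0, 0.24, 0.5, 4.5, 15.6, 0, 0, 0, 0.24, 0.5, 5.4, 19.5, 0, 0, 0, 0.24])

```text
time: 1.35
position: [0.4148, -0.1598, 0.3363]
tool_rot: [0.79, 0.613, -0.0, -0.0]
ft_force: [0.7, -0.3, -0.4]
grip_width: 0.0437
grip_force: 0.0
```

send_rows(moves=[0.5, 1, 3.9, 0, 0, 0, 0, 0.5, 2, 7.8, 0, 0, 0, 0, 0.5, 3, 11.7, 0, 0, 0, 0, 0.5, 4, 15.6, 0, 0, 0, 0, 0.5, 5.5, 19.2, 0, 0, 0, 0])

```text
time: 1.77
position: [0.4688, 0.0326, 0.3363]
tool_rot: [0.79, 0.613, -0.001, -0.001]
ft_force: [0.9, -1.4, 0.6]
grip_width: 0.0433
grip_force: 0.0
```

send_rows(moves=[0.5, 1.6, 3.6, 0, 0, 0, 0, 0.5, 3.2, 7.2, 0, 0, 0, 0, 0.5, 4.8, 10.7, -1, 0, 0, 0, 0.5, 6.4, 14.2, -2, 0, 0, 0, 0.5, 6.4, 14.2, -6, 0, 0, 0])

```text
time: 2.18
position: [0.5408, 0.1787, 0.2811]
tool_rot: [0.789, 0.615, 0.009, 0.003]
ft_force: [1.9, -0.8, 0.4]
grip_width: 0.0432
grip_force: 0.0
```

send_rows(moves=[0.5, 0, 0, -4, 0, 0, 0, 0.5, 0, 0, -8, 0, 0, 0, 0.5, 0, 0, -11, 0, 0, 0, 0.5, 0, 0, -11, 0, 0, 0, 0.5, 0, 0, -11, 0, 0, 0])

```text
time: 2.6
position: [0.5327, 0.172, 0.1651]
tool_rot: [0.79, 0.613, -0.002, -0.001]
ft_force: [1.0, 0.1, 0.1]
grip_width: 0.0436
grip_force: 0.0
```

Run:
```python
from h import *
o=monitor.get_obs(); print(o["position"],o["tool_rot"],o["q"])
im,W,c=cam("top"); s,Ws,c2=cam("side")
a=cv2.resize(im[175:260,185:295],(560,433)); b=cv2.resize(s[150:270,190:310],(433,433))
cv2.imwrite("pics/c2.png",cv2.resize(np.hstack([a,b]),(797,347)))
```

```text
[0.53273793 0.17197357 0.16510064] [ 0.79034928  0.61265192 -0.00202146 -0.00124782] [1.12629613e-01 5.36870126e-01 1.66373827e+00 3.66188319e-05
 9.45735333e-01 3.64576863e-01]
```

View pics/c2.png

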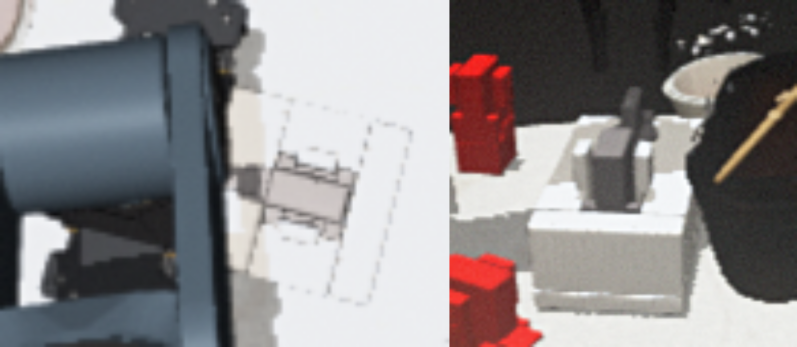

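The top view is blocked by the arm. The side crop shows the fingers straddling the knob bar (at about 597 and 670, bar at 632), so it is centred.

send_rows(moves=[0.5, 0.1, 0.4, -2.5, 0, 0, 0, 0.5, 0.1, 0.4, -5, 0, 0, 0, 0.5, 0.1, 0.4, -5, 0, 0, 0, 0.5, 0.1, 0.4, -5, 0, 0, 0])

```text
time: 3.03
position: [0.5356, 0.1761, 0.1179]
tool_rot: [0.79, 0.613, 0.001, 0.0]
ft_force: [-0.2, -0.7, 0.4]
grip_width: 0.0436
grip_force: 0.0
```

send_rows(moves=[0, 0, 0, 0, 0, 0, 0, 0, 0, 0, 0, 0, 0, 0, 0, 0, 0, 0, 0, 0, 0, 0, 0, 0, 0, 0, 0, 0, 0, 0, 0, 0, 0, 0, 0])

```text
time: 3.45
position: [0.5354, 0.1761, 0.1174]
tool_rot: [0.79, 0.613, 0.001, 0.0]
ft_force: [-0.7, 0.1, 0.0]
grip_width: 0.0178
grip_force: 0.0
```

send_rows(moves=[0, 0, 0, -0.3, 0, 0, 0, 0, 0, 0, -0.3, 0, 0, 0, 0, 0, 0, -0.3, 0, 0, 0, 0, 0, 0, -0.3, 0, 0, 0])

```text
time: 3.78
position: [0.5336, 0.1764, 0.1156]
tool_rot: [0.79, 0.613, -0.001, -0.001]
ft_force: [-5.4, 0.6, 16.2]
grip_width: 0.0139
grip_force: 40.0
```

send_rows(moves=[0, 0, 0, 0.2, 0, 0, -0.1, 0, 0, 0, 0.2, 0, 0, -0.2, 0, 0, 0, 0.2, 0, 0, -0.3, 0, 0, 0, 0.2, 0, 0, -0.4, 0, 0, 0, 0.2, 0, 0, -0.5])

```text
time: 4.2
position: [0.5338, 0.1763, 0.1157]
tool_rot: [0.918, 0.396, -0.001, -0.0]
ft_force: [-2.4, -0.1, 3.0]
grip_width: 0.0138
grip_force: 40.0
```

send_rows(moves=[0, 0, 0, 0, 0, 0, -0.1, 0, 0, 0, 0, 0, 0, -0.2, 0, 0, 0, 0, 0, 0, -0.3, 0, 0, 0, 0, 0, 0, -0.4, 0, 0, 0, 0, 0, 0, -0.5])

```text
time: 4.62
position: [0.534, 0.176, 0.1157]
tool_rot: [0.988, 0.156, -0.001, -0.0]
ft_force: [-2.5, -0.1, 3.0]
grip_width: 0.0137
grip_force: 40.0
```

send_rows(moves=[0, 0, 0, 0, 0, 0, -0.1, 0, 0, 0, 0, 0, 0, -0.2, 0, 0, 0, 0, 0, 0, -0.28, 0, 0, 0, 0, 0, 0, -0.28, 0, 0, 0, 0, 0, 0, -0.28])

```text
time: 5.03
position: [0.5341, 0.1759, 0.1157]
tool_rot: [1.0, 0.02, -0.001, 0.0]
ft_force: [-2.5, -1.4, 4.5]
grip_width: 0.0138
grip_force: 40.0
```

send_rows(moves=[0.45, 0, 0, 0, 0, 0, 0, 0.45, 0, 0, 0, 0, 0, 0, 0.45, 0, 0, 0, 0, 0, 0, 0.45, 0, 0, 0, 0, 0, 0, 0.45, 0, 0, 2, 0, 0, 0])

```text
time: 5.45
position: [0.5327, 0.1757, 0.1325]
tool_rot: [1.0, 0.02, -0.004, 0.0]
ft_force: [0.4, 0.4, -0.3]
grip_width: 0.0362
grip_force: 0.0
```

send_rows(moves=[1, 0, 0, 4, 0, 0, 0.1, 1, 0, 0, 8, 0, 0, 0.2, 1, -0.6, -2.4, 9, 0, 0, 0.3, 1, -1.2, -5, 9, 0, 0, 0.4, 1, -2.4, -9.2, 9, 0, 0, 0.5])

```text
time: 5.87
position: [0.5135, 0.0868, 0.2273]
tool_rot: [0.963, 0.271, 0.003, 0.001]
ft_force: [1.0, -1.4, -1.0]
grip_width: 0.0645
grip_force: 0.0
```

send_rows(moves=[1, 0, 0, 0, 0, 0, 0.12, 1, 0, 0, 0, 0, 0, 0.24, 1, 0, 0, 0, 0, 0, 0.36, 1, 0, 0, 0, 0, 0, 0.48, 1, 0, 0, 0, 0, 0, 0.6])

```text
time: 6.28
position: [0.5118, 0.0858, 0.2255]
tool_rot: [0.841, 0.542, 0.0, 0.0]
ft_force: [0.3, 0.5, -0.4]
grip_width: 0.0864
grip_force: 0.0
```

Run:
```python
from h import *
o=monitor.get_obs(); q=o["tool_rot"]; print(o["time"],o["position"],2*np.arctan2(q[1],q[0]),o["grip_width"])
im,W,c=cam("top"); s,Ws,c2=cam("side")
a=cv2.resize(im[175:260,185:295],(560,433)); b=cv2.resize(s[150:270,190:310],(433,433))
cv2.imwrite("pics/c3.png",cv2.resize(np.hstack([a,b]),(797,347)))
```

```text
6.2833 [0.51177349 0.08579898 0.22551752] 1.1447348094711352 0.08641123887978379
```

View pics/c3.png

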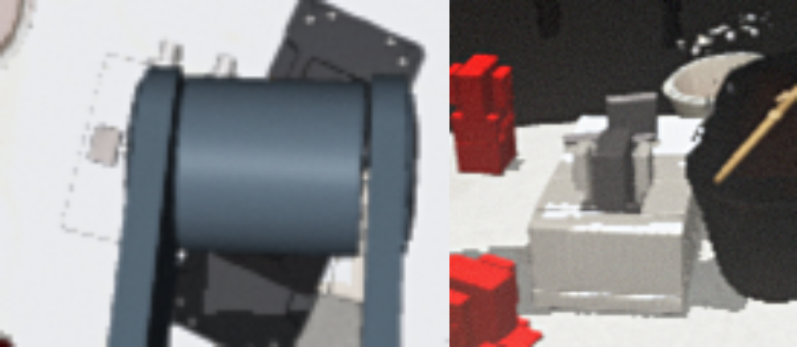

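The side crop shows the bar broadside at (632,110) and the tongue towards -x at (580,135), so the knob is open. The cassette is still seated.

send_rows(moves=[1, -0.1, -0.1, 0, 0, 0, 0.1, 1, -0.1, -0.1, -2, 0, 0, 0.17, 1, -0.1, -0.1, -5, 0, 0, 0.17, 1, -0.1, -0.1, -7, 0, 0, 0.17, 1, -0.1, -0.1, -7, 0, 0, 0.17], grip_force=30)

```text
time: 6.8
position: [0.5078, 0.0851, 0.1521]
tool_rot: [0.794, 0.608, -0.003, -0.003]
ft_force: [0.2, -0.3, -0.6]
grip_width: 0.0872
grip_force: 0.0
```

send_rows(moves=[1, 0.2, 0, 0, 0, 0, 0.01, 1, 0.2, 0, -2, 0, 0, 0.01, 1, 0.2, 0, -4.8, 0, 0, 0.01, 1, 0.2, 0, -4.8, 0, 0, 0.01, 1, 0.2, 0, -4.8, 0, 0, 0.01])

```text
time: 7.22
position: [0.5127, 0.0851, 0.108]
tool_rot: [0.791, 0.612, -0.0, -0.0]
ft_force: [0.4, -0.5, 0.2]
grip_width: 0.0871
grip_force: 0.0
```

send_rows(moves=[1, -0.2, 0, -0.6, 0, 0, 0, 1, -0.2, 0, -0.6, 0, 0, 0, 1, -0.2, 0, -0.6, 0, 0, 0, 0.6, -0.2, 0, -0.6, 0, 0, 0])

```text
time: 7.55
position: [0.5111, 0.085, 0.1026]
tool_rot: [0.79, 0.613, 0.001, 0.001]
ft_force: [0.6, -0.8, 0.7]
grip_width: 0.0848
grip_force: 0.0
```

send_rows(moves=[0, 0, 0, 0, 0, 0, 0, 0, 0, 0, 0, 0, 0, 0, 0, 0, 0, 0, 0, 0, 0, 0, 0, 0, 0, 0, 0, 0, 0, 0, 0, 0, 0, 0, 0])

```text
time: 7.97
position: [0.5104, 0.085, 0.1017]
tool_rot: [0.79, 0.613, -0.0, -0.0]
ft_force: [0.8, 0.6, 2.1]
grip_width: 0.055
grip_force: 6.3
```

send_rows(moves=[0, 0, 0, 0, 0, 0, 0, 0, 0, 0, 0, 0, 0, 0, 0, 0, 0, 0, 0, 0, 0, 0, 0, 0, 0, 0, 0, 0])

```text
time: 8.3
position: [0.5104, 0.0851, 0.102]
tool_rot: [0.79, 0.613, -0.0, -0.0]
ft_force: [-1.6, -0.2, 5.6]
grip_width: 0.0453
grip_force: 30.0
```

Force was 6.3 N at 55 mm, which fits the catch springs, and both catches are now fully in. Lifting slowly.

send_rows(moves=[0, 0, 0, 0.3, 0, 0, 0, 0, 0, 0, 0.6, 0, 0, 0, 0, 0, 0, 1, 0, 0, 0, 0, 0, 0, 1.5, 0, 0, 0, 0, 0, 0, 2, 0, 0, 0])

```text
time: 8.72
position: [0.5104, 0.085, 0.1218]
tool_rot: [0.79, 0.613, -0.0, -0.0]
ft_force: [-0.2, 0.0, -1.9]
grip_width: 0.0453
grip_force: 30.0
```

send_rows(moves=[0, 0, 0, 1, 0, 0, 0, 0, 0, 0, 2, 0, 0, 0, 0, 0, 0, 3, 0, 0, 0, 0, 0, 0, 4, 0, 0, 0, 0, 0, 0, 5, 0, 0, 0])

```text
time: 9.13
position: [0.5106, 0.085, 0.1729]
tool_rot: [0.79, 0.613, 0.0, 0.0]
ft_force: [0.9, 0.1, -2.4]
grip_width: 0.0449
grip_force: 30.0
```

send_rows(moves=[0, 0, 0, 1, 0, 0, 0, 0, 0, 0, 2, 0, 0, 0, 0, 0, 0, 3, 0, 0, 0, 0, 0, 0, 4, 0, 0, 0, 0, 0, 0, 5, 0, 0, 0])

```text
time: 9.55
position: [0.5104, 0.085, 0.2226]
tool_rot: [0.79, 0.613, -0.0, 0.0]
ft_force: [-0.0, -0.5, -1.7]
grip_width: 0.0453
grip_force: 30.0
```

send_rows(moves=[0, 0, 0, 0.5, 0, 0, 0, 0, 0, 0, 0.5, 0, 0, 0, 0, 0, 0, 0.5, 0, 0, 0, 0, 0, 0, 0.5, 0, 0, 0, 0, 0, 0, 0.5, 0, 0, 0])

```text
time: 9.97
position: [0.51, 0.0851, 0.2259]
tool_rot: [0.79, 0.613, -0.001, -0.001]
ft_force: [0.6, -0.3, -1.6]
grip_width: 0.0454
grip_force: 30.0
```

Run:
```python
from h import *
o=monitor.get_obs(); print(o["time"],o["position"],o["grip_width"],o["grip_force"],o["ft_force"])
s,W,c=cam("side")
cv2.imwrite("pics/c4.png",cv2.resize(s[120:270,170:320],(600,600)))
```

```text
9.9667 [0.50996962 0.08505756 0.22588462] 0.04542652533732834 29.99947682605125 [ 0.6062151  -0.3022964  -1.59595449]
```

View pics/c4.png

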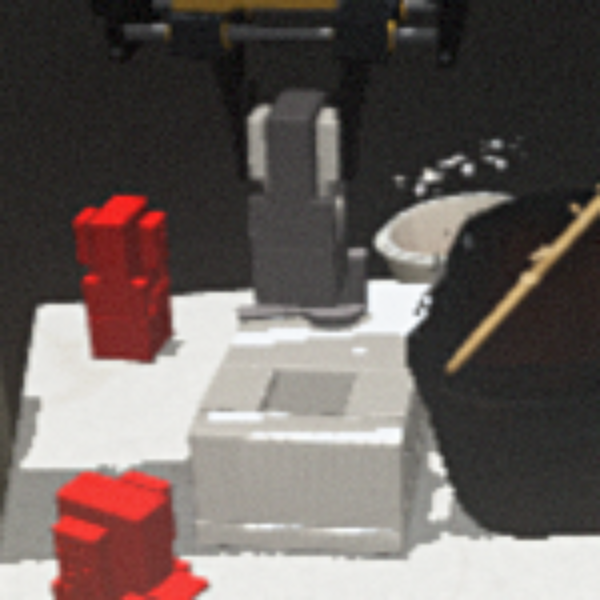

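The crop shows the grey cassette upright in the fingers at (295,200), clear above the open well at (312,392). The knob's tongue still points to -x at (245,310). I'll let it settle, then hand in.

send_rows(moves=[0, 0, 0, 0, 0, 0, 0, 0, 0, 0, 0, 0, 0, 0, 0, 0, 0, 0, 0, 0, 0, 0, 0, 0, 0, 0, 0, 0, 0, 0, 0, 0, 0, 0, 0])

```text
time: 10.43
position: [0.5105, 0.085, 0.2265]
tool_rot: [0.79, 0.613, -0.0, -0.0]
ft_force: [-0.3, -0.2, -1.2]
grip_width: 0.0452
grip_force: 30.0
```

```bash
python3 -c "
from rig import workorder; print(workorder.hand_in())"
```

```text
the job is handed in; nothing more can be done
None
```

I turned the knob open, pinched both catches in, and lifted the cassette about 12 cm; it was upright, still and held over the well, its underside about 6 cm above the unit, when I handed the job in (no verdict came back).

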